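# Load the photo box and hold its flap at the balance point

### The job

Get the blade box ready to be photographed: lay the small orange cardboard box flat in the open white tray of the grey photo box, let go of it, and push the tray drawer fully shut. Then grip the round bar of the photo box's orange and black top flap and swing the flap up until it stands upright at its balance point, where it would fall neither way, never letting it drop shut or go over backwards. The flap has no stay, so finish while still holding the bar there, with the flap upright and still; leave the tape, the brass weight and the stapler where they are.

Things in the scene. Friction and masses are not known exactly. Their poses are not given: they have to be found in the camera images.
- photo_box: grey sheet-metal photo box, fixed to the table, 130 (x) x 154 (y) mm, deck top 70 mm high with an 80 x 86 mm window in it; origin: centre of its underside; x points from its drawer front to its back (away from the robot), y to its left, z up. Two 120 mm high rubber-capped stops stand on the deck left of the hinge
- tray (a joint): drawer opening, m: 0 fully shut, up to 0.095 open; the drawer slides out along -x of the photo box and needs about 1.5 N to push; it has an end stop and no latch, and stays where it is left
- tray_floor (a point): centre of the white tray's inner floor, 11 mm above the table, axes as the photo box; inside 108 mm (x, from -56 to +52) by 124 mm (y); side and back walls rise 12 mm above the floor, the blue front panel 51 mm. Drawer shut: this point lies over the photo box's origin. Open: the front (drawer opening less 9 mm) of the tray shows in front of the deck
- tray_front (a point): middle of the face of the small aluminium finger pull (60 mm wide, 8 mm high, 7 mm proud) on the blue drawer front, 51 mm above the table; push here towards +x of the photo box
- flap (a joint): angle of the flap, rad: 0 shut (flat on the deck), 1.571 upright, which is its balance point (the weight lies in the plane of the flap), 2.1 fallen over onto the rear stops. The hinge is almost free: left alone the flap falls shut from below 1.57 and backwards from above. Weight 0.25 kg, 6 mm thick
- flap_hinge (a point): point on the hinge line (parallel to x of the photo box, 36 mm left of its middle) at mid-length, 75.5 mm above the table
- flap_bar (a point): middle of the flap's round aluminium bar: 12 mm diameter, parallel to the hinge line, 158 mm from it; 84 mm clear between its side arms, 42 mm clear gap to the flap plate. Flap shut: it stands out on the photo box's right (-y), 75 mm above the table, nothing beneath. Flap upright: straight above the hinge. It can turn between the fingers, so the tool may keep pointing down
- blade_box: small orange cardboard box of blades, 31 (x) x 58 (y) x 14 (z) mm, lying flat on the table; origin: centre of its underside
- tape_roll: bystander: yellow tape roll lying flat, 105 mm diameter, 24 mm high; origin: centre of underside
- weight: bystander: brass-coloured 42 mm wide, 53 mm high knob weight; origin: centre of underside
- stapler: bystander: blue and black stapler, 122 x 36 x 44 mm; origin: centre of underside
Mind the look-alikes: they are no part of the job. What is shaped like the blade_box but pink or purple is not meant.

How it is judged:
On the way, in this order (a step that is already met when the one before it is completed fails the run):
1. the blade box lies flat in the open tray, let go (x of blade_box in the frame of tray_floor between -0.056 and 0.052 m and y of blade_box in the frame of tray_floor between -0.062 and 0.062 m and z of blade_box in the frame of tray_floor below 0.006 m and angle between blade_box's own z axis and vertical below 0.15 rad and contact force between the fingers and blade_box below 0.1 N), for 0.2 s.
2. the tray drawer is fully shut, the flap still down (value of joint tray below 0.005 m and value of joint flap below 0.2 rad), for 0.2 s.
3. the flap stands at its balance point, held by its bar (value of joint flap between 1.481 and 1.661 rad and distance between the grasp point and flap_bar below 0.04 m and contact force between the fingers and photo_box above 0.5 N), for 0.2 s.
At the end, for the whole second after the job is handed in: The flap is still (under 0.1 rad/s) within 0.09 rad of upright (1.571 rad), the fingers gripping its bar with more than 0.5 N, the tool centre within 40 mm of the bar's middle; the drawer is shut to within 5 mm and the blade box lies flat (within 0.15 rad, on the floor to 6 mm) inside the tray (all of step 3 and velocity of joint flap between -0.1 and 0.1 rad/s and value of joint tray below 0.005 m and x of blade_box in the frame of tray_floor between -0.056 and 0.052 m and y of blade_box in the frame of tray_floor between -0.062 and 0.062 m and z of blade_box in the frame of tray_floor below 0.006 m and angle between blade_box's own z axis and vertical below 0.15 rad); the arm keeps its last pose, push and grip.
It fails at once if the flap drops towards shut (faster than 3 rad/s) (velocity of joint flap below -3 rad/s).
It fails at once if the flap goes over backwards (past 1.9 rad) (value of joint flap above 1.9 rad).
It fails at once if the tape, weight or stapler is moved by more than 30 mm (distance of any of tape_roll, weight, stapler from where it was at the start of the episode above 0.03 m).
It also fails if it takes over 67 s, if anything falls off the work surface, if the arm or the gripper's body presses on something with over 40 N, if the wrist force passes 120 N, or if a joint passes its speed limit or range.

### The arm

A 6-joint arm with a two-finger parallel gripper is mounted at the origin on a cart in front of the work surface, level with it; the furniture and walls round the work are solid. World frame = base frame: x ahead of the robot, y to its left, z up, the work surface at z = 0. Lengths are in m, angles in rad, forces in N, time in s.
With the tool pointing down it reaches from about 0.425 to 1.125 m from the base axis. Payload 14.9 kg.
Tool frame: the origin (TCP) lies between the finger pads, 19 mm behind the fingertips; this is the grasp point; z points along the fingers, y is the line along which they close (so a half turn about z gives the same grasp; the last joint's range is limited). The gripper opens to 91 mm and grips with 3 to 60 N. Pads are 32 mm wide; open, the fingers measure 118 mm over their backs; the gripper's body (76 mm by 178 mm) begins 60 mm behind the grasp point.
Start: joints at [-1.314, 0.379, 1.734, -0, 1.028, -0.033], TCP at [0.2, -0.671, 0.233] pointing down, gripper open.
Joint ranges: [-2.77, 2.77], [-0.74, 2.19], [0, 2.66], [-1.06, 4.2], [0.31, 2.87], [-3.08, 3.08]. Speed limits (rad/s): [1.89, 1.89, 2.39, 3.14, 3.14, 3.14].

### API

Orientations are given as a rotation vector (axis times angle).
In Python, from plant import get_state, camera, camera_model, close_job gives the robot as it stands. The module is installed in compiled form; this text tells all that it offers.
- The arm moves only by the tool move_arm, never from a script. Its argument "series" is a list of rows, each a list of 3 entries, a list of its own where there are three numbers: the closure, from 0 (fully open) to 1 (shut), then the shift along the tool's x, y, z in cm, then the turn about the tool's z in degrees. In form: [[hand, [dx, dy, dz], roll], ...]. A call has 1 to 5 rows; each row shifts and turns the commanded pose from where the row before left it, along the tool's axes as they then stand; what a row does not reach is not made up. A row lasts 1/12 s, in which the tool goes at most 41.7 mm and 7.16 degrees, less where a joint would pass 70% of its speed; a pose out of reach is approached as far as the arm can. A call is refused whole if a number of a shift passes 4.17 or a number of a turn 7.16, either way. A call with a gripper value outside its range is refused whole. The fingers move at their own pace and stop on an object; "squeeze" is the grip in N (left out, the last holds). Time passes only in rows, so rows that do not move let the fingers close. It gives the time, the measured TCP pose, the force, the opening and the grip force at its end, in the units of the state.
- get_state(): the state, without advancing time (a new reading comes with each control period).
- camera(name): name is "scene" or "top" or "wrist"; returns the picture (420x560x3 uint8, red, green, blue); there is no depth.
- camera_model(name): a dict with "fx", "fy", "cx", "cy" (pixels), "dist" ([k1, k2, p1, p2, k3] as OpenCV has them; the pictures are not rectified), "T" (4x4, takes a point from camera to world coordinates). Camera axes: x right, y up, looking along -z (the intrinsics and any distortion apply to the point x, -y, -z); pixel columns grow to the right and rows downward; lengths in m; the calibration is good to about 2 mm. A picture is of the moment at which its call begins: read the wrist's pose just before it. camera_model takes no time and is no camera call; for the wrist camera it gives the pose at the moment of the call.
- close_job(): hands the job in; it is judged then, once.
The state is a dict: "t": time; "q": joint angles; "qd": joint speeds; "joint_efforts": joint torques, N m; "position": TCP position; "orientation": TCP orientation; "wrist_force": force on the tool from outside, world axes, zero at the start; "moment": the same for the moment, N m; "gripper_width": opening from 0.0 (shut) to 1.0 (fully open); "gripper_force": force on a finger pad.
Only numpy, scipy, OpenCV 4.12 (cv2) and the standard library are available. Lean on these libraries where they do the work, as an engineer would, in place of code of your own. Each camera call takes 0.05 s, during which the arm holds its last target. There are 200 camera calls.

## Working session

There is one attempt and no reset: what is moved stays moved. The work goes in short steps, Python scripts to look and compute and a tool call to move; the robot and the scene stay as the last step left them, time stands still between calls to the robot, and variables do not carry over. Pictures are saved under pics/ and viewed, at most 10 in all, crops included, and the job is handed in when it is done.

Besides the shell and the picture viewer there is one more tool, called after ">>>" as name(argument=value, ...) on one line, values as JSON. move_arm: Moves the arm, as the interface text tells. Its arguments: {"type":"object","properties":{"series":{"type":"array","items":{"type":"array"}},"squeeze":{"type":"number"}},"required":["series"]}

```bash
mkdir -p pics
cat > h.py <<'E'
import numpy as np, cv2
from plant import *
def save(name,fn,crop=None,s=1):
    im=camera(name)[:,:,::-1]
    if crop: x0,y0,x1,y1=crop; im=im[y0:y1,x0:x1]
    cv2.imwrite('pics/'+fn,cv2.resize(im,None,fx=s,fy=s,interpolation=cv2.INTER_CUBIC))
def ray(m,px):
    K=np.array([[m['fx'],0,m['cx']],[0,m['fy'],m['cy']],[0,0,1.]])
    u=cv2.undistortPoints(np.array([[px]],float),K,np.array(m['dist'],float))[0,0]
    T=np.array(m['T']); return T[:3,3],T[:3,:3]@np.array([u[0],-u[1],-1])
def at(m,px,z):
    o,d=ray(m,px); return o+d*(z-o[2])/d[2]
def proj(m,P):
    T=np.array(m['T']); p=T[:3,:3].T@(np.array(P)-T[:3,3]); p=p*[1,-1,-1]
    K=np.array([[m['fx'],0,m['cx']],[0,m['fy'],m['cy']],[0,0,1.]])
    return cv2.projectPoints(p.reshape(1,1,3),np.zeros(3),np.zeros(3),K,np.array(m['dist'],float))[0].ravel()
E
python3 - <<'E'
from h import *
for n in('top','scene'): save(n,n+'0.png',None,1.4)
print(get_state())
for n in('top','scene'): print(np.round(camera_model(n)['T'],3).tolist())
E
```

```text
{'t': 0.1, 'q': array([-1.31430978e+00,  3.79348653e-01,  1.73472198e+00,  4.41630281e-06,
        1.02850347e+00, -3.33138765e-02]), 'qd': array([-0.00061724, -0.00136896, -0.00198288, -0.00061123, -0.0008481 ,
        0.00222662]), 'joint_efforts': array([-1.87461941e-03, -7.65039611e+01, -4.35294020e+01,  6.51299511e-02,
        3.98194673e-02, -3.72815055e-05]), 'position': array([ 0.19993304, -0.6704877 ,  0.23215926]), 'orientation': array([-3.10770474e+00, -4.53481714e-01,  1.65716990e-04]), 'wrist_force': array([-0.73227125, -0.3845044 ,  0.34442669]), 'moment': array([ 0.000856  ,  0.02503391, -0.02971482]), 'gripper_force': 0.0, 'gripper_width': 0.9995838575902687}
[[-0.024, 0.998, -0.062, 0.538], [-0.999, -0.025, -0.02, 0.052], [-0.021, 0.061, 0.998, 1.397], [0.0, 0.0, 0.0, 1.0]]
[[-0.761, 0.494, -0.421, 0.14], [-0.648, -0.58, 0.493, 0.62], [-0.001, 0.648, 0.762, 0.942], [0.0, 0.0, 0.0, 1.0]]
```

View pics/top0.png

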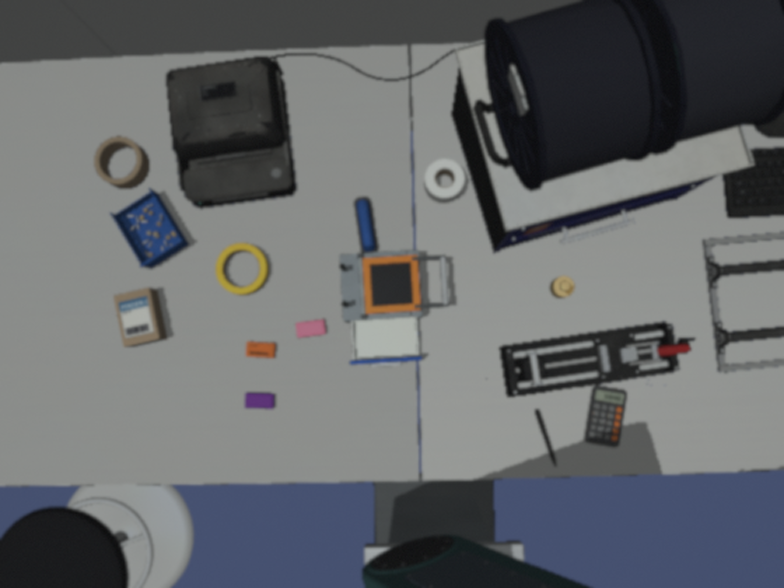

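View pics/scene0.png

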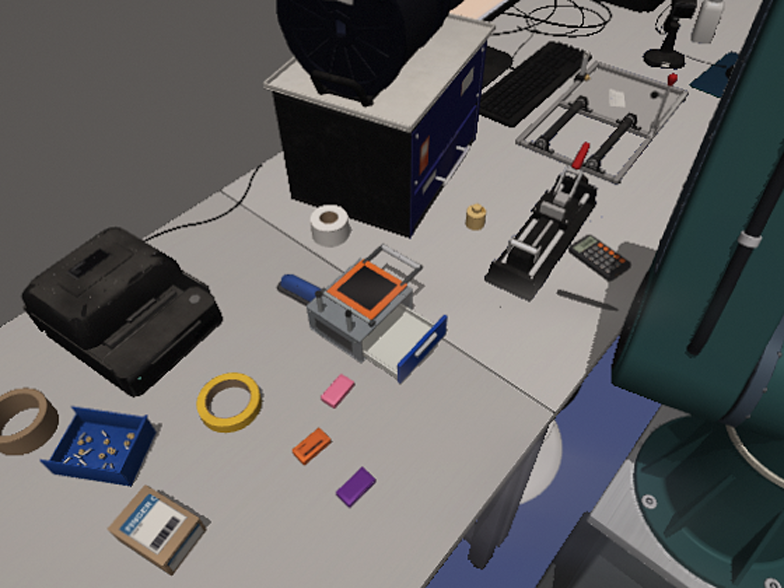

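Candidates (top0 pixels): orange (261,349), pink (311,328) and purple (260,400). The orange one fits the description. The photo box is at about (390,285), with its drawer open towards the robot. I'll check both in one crop.

Run:
```python
from h import *
save('top','topc.png',(165,170,335,290),4.7)
save('scene','scc.png',(190,160,330,350),3.1)
```

```text
(no output)
```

View pics/topc.png

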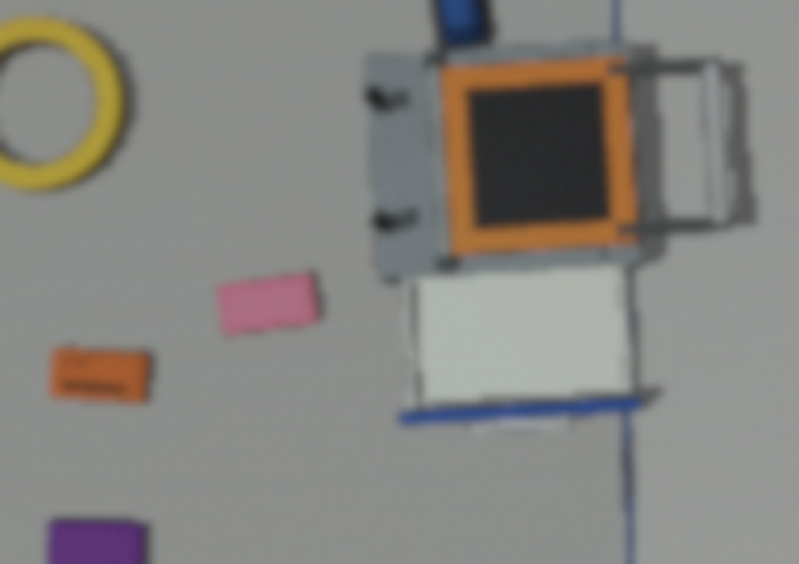

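View pics/scc.png

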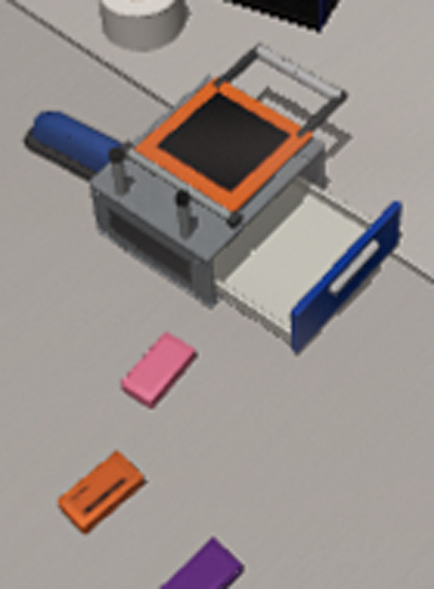

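topc shows the orange box with its top at about (100,376), the bar running (712,65)–(718,222), the flap with corners (443,66),(630,57),(637,243),(455,255), and the front panel running (400,418)–(640,402). Next I convert these to positions.

Run:
```python
from h import *
m=camera_model('top')
f=lambda x,y:((x+.5)/4.7-.5+165,(y+.5)/4.7-.5+170)
for n,p,z in [('oc',(100,376),.014),('o1',(53,349),.014),('o2',(150,352),.014),('o3',(148,402),.014),('o4',(50,398),.014),
 ('f1',(443,66),.0785),('f2',(630,57),.0785),('f3',(637,243),.0785),('f4',(455,255),.0785),('barb',(712,62),.078),('barf',(717,222),.078),
 ('dl',(369,54),.07),('dlf',(381,280),.07),('pl',(400,417),.062),('pr',(640,402),.062),('pull',(472,430),.053),('pullr',(568,424),.053),('tfl',(420,402),.011),('tfr',(632,392),.011)]:
    print(n,np.round(at(m,f(*p),z),4))
s=camera_model('scene')
g=lambda x,y:((x+.5)/3.1-.5+190,(y+.5)/3.1-.5+160)
for n,p,z in [('oc',(102,490),.014),('barb',(262,50),.075),('barf',(343,97),.075),('pl',(296,312),.062),('pr',(400,206),.062),('dlf',(215,253),.07)]:
    print('s',n,np.round(at(s,g(*p),z),4))
```

```text
oc [0.5489 0.3567 0.014 ]
o1 [0.5658 0.385  0.014 ]
o2 [0.5626 0.3263 0.014 ]
o3 [0.5327 0.3279 0.014 ]
o4 [0.5364 0.3871 0.014 ]
f1 [0.7212 0.1424 0.0785]
f2 [0.7235 0.0352 0.0785]
f3 [0.6168 0.0339 0.0785]
f4 [0.6126 0.1378 0.0785]
barb [ 0.7195 -0.0117  0.078 ]
barf [ 0.6277 -0.0119  0.078 ]
dl [0.7306 0.1857 0.07  ]
dlf [0.5998 0.1812 0.07  ]
pl [0.521  0.1726 0.062 ]
pr [0.5263 0.0344 0.062 ]
pull [0.5124 0.1318 0.053 ]
pullr [0.5145 0.0762 0.053 ]
tfl [0.529 0.165 0.011]
tfr [0.5319 0.0383 0.011 ]
s oc [0.547  0.3599 0.014 ]
s barb [ 0.7161 -0.0126  0.075 ]
s barf [ 0.6254 -0.0152  0.075 ]
s pl [0.5186 0.1731 0.062 ]
s pr [0.5207 0.0391 0.062 ]
s dlf [0.5997 0.1762 0.07  ]
```

Top and scene views agree to within 4 mm. Photo box centre is ≈(0.668,0.107) at yaw +2°, the bar middle ≈(0.672,-0.013), the drawer ≈0.087 open, and the blade box ≈(0.548,0.358) at yaw −3.3°. Setting off, swinging round the base.

>>> move_arm(series=[[0,[0,0,0],6.6],[0,[0,0,0],6.6],[0,[0,0,0],6.6],[0,[2.76,-2.83,0],0],[0,[2.76,-2.83,0],0]], squeeze=15)

```text
t: 0.62
position: [0.2579, -0.6174, 0.2324]
orientation: [-3.14, 0.093, 0.0]
wrist_force: [1.3, 0.5, -0.9]
gripper_width: 1.002
gripper_force: 0.0
```

>>> move_arm(series=[[0,[2.76,-2.83,0],0],[0,[2.76,-2.83,0],0],[0,[2.76,-2.83,0],0],[0,[2.76,-2.83,0],0],[0,[2.76,-2.83,0],0]])

```text
t: 1.03
position: [0.405, -0.4823, 0.2328]
orientation: [3.14, -0.088, 0.0]
wrist_force: [0.5, -1.2, 0.5]
gripper_width: 1.0
gripper_force: 0.0
```

>>> move_arm(series=[[0,[2.76,-2.83,0],0],[0,[2.76,-2.83,0],0],[0,[2.76,-2.83,0],0],[0,[2.76,-2.83,0],0],[0,[2.76,-2.83,0],0]])

```text
t: 1.45
position: [0.5508, -0.3486, 0.2328]
orientation: [3.14, -0.088, -0.0]
wrist_force: [-0.3, -0.9, 1.2]
gripper_width: 1.0
gripper_force: 0.0
```

>>> move_arm(series=[[0,[0.9,-3.9,0],0],[0,[0.9,-3.9,0],0],[0,[0.9,-3.9,0],0],[0,[0.9,-3.9,0],0],[0,[0.9,-3.9,0],0]])

```text
t: 1.87
position: [0.6056, -0.1561, 0.2327]
orientation: [3.14, -0.088, -0.0]
wrist_force: [0.3, 0.1, -0.4]
gripper_width: 1.002
gripper_force: 0.0
```

>>> move_arm(series=[[0,[0.9,-3.9,0],0],[0,[0.9,-3.9,0],0],[0,[0.9,-3.9,0],0],[0,[0.9,-3.9,0],0],[0,[0,0,0],0]])

```text
t: 2.28
position: [0.6513, 0.0011, 0.2328]
orientation: [-3.14, 0.082, -0.001]
wrist_force: [-0.5, 0.4, -0.1]
gripper_width: 0.999
gripper_force: 0.0
```

>>> move_arm(series=[[0,[-1.22,-3.51,0],0],[0,[-1.22,-3.51,0],0],[0,[-1.22,-3.51,0],0],[0,[-1.22,-3.51,0],0],[0,[-1.22,-3.51,0],0]])

```text
t: 2.7
position: [0.5982, 0.1756, 0.2327]
orientation: [3.14, -0.088, -0.0]
wrist_force: [1.2, -0.7, 0.4]
gripper_width: 0.999
gripper_force: 0.0
```

>>> move_arm(series=[[0,[-1.22,-3.51,0],0],[0,[-1.22,-3.51,0],0],[0,[-1.22,-3.51,0],0],[0,[-1.22,-3.51,0],0],[0,[-1.22,-3.51,0],0]])

```text
t: 3.12
position: [0.547, 0.3544, 0.2327]
orientation: [3.14, -0.088, -0.0]
wrist_force: [0.0, 0.2, 0.5]
gripper_width: 1.005
gripper_force: 0.0
```

>>> move_arm(series=[[0,[0,0,3.0],0],[0,[0,0,3.0],0],[0,[0,0,3.0],0],[0,[0,0,0],0]])

```text
t: 3.45
position: [0.545, 0.3514, 0.1372]
orientation: [3.136, -0.087, -0.01]
wrist_force: [0.1, -1.7, -1.2]
gripper_width: 0.995
gripper_force: 0.0
```

Run:
```python
from h import *
st=get_state(); print(st['position'],st['orientation'])
m=camera_model('wrist'); im=camera('wrist')
cv2.imwrite('pics/w1.png',im[:,:,::-1])
h=cv2.cvtColor(im,cv2.COLOR_RGB2HSV)
k=cv2.inRange(h,(5,120,60),(16,255,255)); n,l,s,c=cv2.connectedComponentsWithStats(k)
i=1+s[1:,4].argmax(); print(s[i],c[i])
p=np.argwhere(l==i)[:,::-1].astype(float)
box=cv2.boxPoints(cv2.minAreaRect(p.astype(np.float32)))
for b in list(box)+[c[i]]: print(b,np.round(at(m,b,.014),4))
print(proj(m,[.548,.358,.014]))
```

```text
[0.54499142 0.35137387 0.13724376] [ 3.13619273 -0.08685157 -0.0102293 ]
[ 248  186   60   34 1854] [277.45631068 202.51510248]
[247.19739 218.09134] [0.5369 0.3898 0.014 ]
[248.12073 185.77487] [0.569  0.3859 0.014 ]
[307.64355 187.47552] [0.5642 0.3298 0.014 ]
[306.7202  219.79199] [0.5319 0.3318 0.014 ]
[277.45631068 202.51510248] [0.551  0.3593 0.014 ]
[278.97544664 205.48772256]
```

View pics/w1.png

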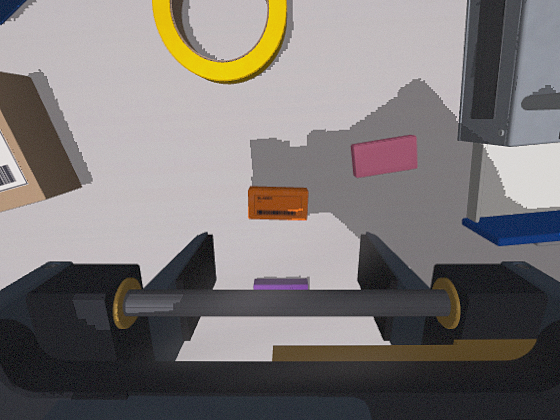

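The wrist view shows the orange box at (277,202), between the fingers' lines, with pink at (385,155) clear of it. Its measured centre is (0.550,0.359). Descending and gripping.

>>> move_arm(series=[[0,[0.27,-0.47,3.5],0],[0,[0,0,3.5],0],[0,[0,0,2.5],0],[0,[0,0,1.5],0],[0,[0,0,0.9],0]])

```text
t: 3.92
position: [0.5512, 0.3574, 0.0236]
orientation: [3.14, -0.088, -0.0]
wrist_force: [-0.7, 0.2, 0.4]
gripper_width: 1.0
gripper_force: 0.0
```

>>> move_arm(series=[[0,[0,0,0],0],[0,[0,0,0],0],[0,[0,0,0],0]])

```text
t: 4.17
position: [0.5519, 0.3581, 0.0257]
orientation: [-3.139, 0.088, -0.003]
wrist_force: [-0.1, 0.8, -0.1]
gripper_width: 1.002
gripper_force: 0.0
```

>>> move_arm(series=[[0,[0,0,0.3],0],[1,[0,0,0],0],[1,[0,0,0],0],[1,[0,0,0],0],[1,[0,0,0],0]])

```text
t: 4.58
position: [0.5509, 0.3576, 0.021]
orientation: [-3.14, 0.088, -0.0]
wrist_force: [-0.1, 0.2, -0.2]
gripper_width: 0.738
gripper_force: 0.0
```

>>> move_arm(series=[[1,[0,0,0],0],[1,[0,0,0],0],[1,[0,0,0],0],[1,[0,0,0],0],[1,[0,0,0],0]])

```text
t: 5.0
position: [0.5508, 0.3576, 0.0208]
orientation: [-3.14, 0.088, -0.0]
wrist_force: [-0.7, 0.1, 2.3]
gripper_width: 0.635
gripper_force: 15.0
```

Gripped (58 mm). Lifting and carrying it over the tray.

>>> move_arm(series=[[1,[0,0,-2.0],0],[1,[0,0,-3.5],0],[1,[0,0,-3.5],0],[1,[0,0,-3.0],0]])

```text
t: 5.33
position: [0.5508, 0.3575, 0.1425]
orientation: [-3.14, 0.088, -0.0]
wrist_force: [0.3, 0.3, -0.1]
gripper_width: 0.632
gripper_force: 15.0
```

>>> move_arm(series=[[1,[0.2,2.02,0],0],[1,[0.36,3.62,0],0],[1,[0.36,3.62,0],0],[1,[0.36,3.62,0],0],[1,[0.36,3.62,0],0]])

```text
t: 5.75
position: [0.5576, 0.1903, 0.1407]
orientation: [3.14, -0.087, 0.0]
wrist_force: [0.7, -0.4, -1.2]
gripper_width: 0.635
gripper_force: 15.0
```

>>> move_arm(series=[[1,[0.36,3.62,0],0],[1,[0.36,3.62,0],0],[1,[0.16,1.6,0],0],[1,[0,0,0],-5.2],[1,[0,0,0],0]])

```text
t: 6.17
position: [0.5618, 0.102, 0.1407]
orientation: [3.141, 0.058, -0.0]
wrist_force: [-0.1, 1.5, -0.4]
gripper_width: 0.634
gripper_force: 15.0
```

Run:
```python
from h import *
st=get_state(); print(st['position'],st['orientation'],st['gripper_width'],st['gripper_force'])
m=camera_model('wrist'); im=camera('wrist')
cv2.imwrite('pics/w2.png',im[:,:,::-1])
for P in [[.525,.165,.011],[.525,.041,.011],[.603,.166,.07],[.52,.1,.062]]: print(P,proj(m,P))
```

```text
[0.56179968 0.10197088 0.14069733] [ 3.14102098e+00  5.84763493e-02 -2.41590082e-04] 0.6338509859934708 14.998822063207626
[0.525, 0.165, 0.011] [223.75917567 239.33119437]
[0.525, 0.041, 0.011] [344.70295401 243.62439996]
[0.603, 0.166, 0.07] [204.09574362 173.25432534]
[0.52, 0.1, 0.062] [287.17664602 269.93784083]
```

View pics/w2.png

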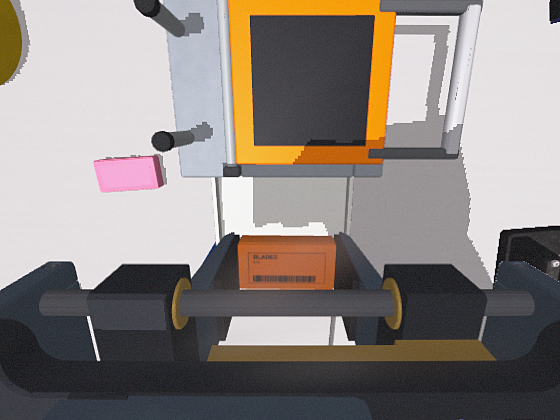

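The wrist view shows the held box over the tray. The tray walls run down columns 218 and 350 at row 190, the deck front edge is at row 177, and the bar runs from about (474,8) to (455,155).

Run:
```python
from h import *
m=camera_model('wrist')
for p,z in [((218,195),.023),((350,195),.023),((182,177),.07),((382,172),.07),((470,10),.078),((452,155),.078),((228,5),.0785),((235,160),.0785)]: print(p,np.round(at(m,p,z),4))
```

```text
(218, 195) [0.5748 0.1674 0.023 ]
(350, 195) [0.579  0.0441 0.023 ]
(182, 177) [0.5998 0.1835 0.07  ]
(382, 172) [0.6088 0.0325 0.07  ]
(470, 10) [ 0.7143 -0.0076  0.078 ]
(452, 155) [ 0.624  -0.0136  0.078 ]
(228, 5) [0.7114 0.1445 0.0785]
(235, 160) [0.6151 0.1416 0.0785]
```

>>> move_arm(series=[[1,[0,0,3.0],0],[1,[0,0,3.0],0],[1,[0,0,2.0],0],[1,[0,0,1.0],0],[1,[0,0,0.6],0]])

```text
t: 6.63
position: [0.5611, 0.1036, 0.0434]
orientation: [3.141, 0.053, -0.003]
wrist_force: [-0.2, 0.1, -0.4]
gripper_width: 0.635
gripper_force: 15.0
```

>>> move_arm(series=[[1,[0,0,0.5],0],[1,[0,0,0.4],0],[1,[0,0,0],0],[1,[0,0,0],0]])

```text
t: 6.97
position: [0.5623, 0.1032, 0.0364]
orientation: [-3.141, -0.055, -0.001]
wrist_force: [-0.9, 0.7, -0.5]
gripper_width: 0.637
gripper_force: 15.0
```

>>> move_arm(series=[[1,[0,0,0.3],0],[1,[0,0,0.1],0],[1,[0,0,0],0]])

```text
t: 7.22
position: [0.5619, 0.1031, 0.0318]
orientation: [-3.141, -0.055, -0.0]
wrist_force: [-0.4, 0.6, -0.4]
gripper_width: 0.633
gripper_force: 15.0
```

>>> move_arm(series=[[0.2,[0,0,0],0],[0.2,[0,0,0],0],[0.2,[0,0,0],0],[0.2,[0,0,0],0]])

```text
t: 7.55
position: [0.5619, 0.1031, 0.0318]
orientation: [-3.141, -0.055, -0.0]
wrist_force: [-0.1, 0.5, -0.1]
gripper_width: 0.799
gripper_force: 0.0
```

>>> move_arm(series=[[0.2,[0,0,-2.0],0],[0.2,[0,0,-3.0],0],[0.2,[0,0,-3.5],0],[0.2,[0,0,-3.0],0],[0.2,[0,0,0],0]])

```text
t: 7.97
position: [0.5647, 0.1035, 0.1524]
orientation: [-3.14, -0.055, -0.012]
wrist_force: [1.5, 0.5, -0.3]
gripper_width: 0.802
gripper_force: 0.0
```

>>> move_arm(series=[[1,[-3.5,0,0],0],[1,[-4.0,0,0],0],[1,[-3.0,0,0],0],[1,[-1.2,0,0],0],[1,[0,0,0],0]])

```text
t: 8.38
position: [0.4425, 0.0989, 0.1464]
orientation: [3.141, 0.056, -0.002]
wrist_force: [-0.1, -0.3, 0.3]
gripper_width: 0.465
gripper_force: 0.0
```

Run:
```python
from h import *
st=get_state(); print(st['position'],st['orientation'],st['gripper_width'])
m=camera_model('wrist'); im=camera('wrist')
cv2.imwrite('pics/w3.png',im[:,:,::-1])
t=camera_model('top')
f=lambda x,y:((x+.5)/4.7-.5+165,(y+.5)/4.7-.5+170)
for p in [(408,97),(415,212)]: print('stopbase',at(t,f(*p),.07))
for p in [(372,96),(383,219)]: print('stoptop .12/.19',at(t,f(*p),.12),at(t,f(*p),.19))
print('pull',proj(m,[.5135,.104,.053]))
```

```text
[0.44253826 0.09887655 0.14637062] [ 3.14093751e+00  5.55663014e-02 -1.95631501e-03] 0.46518665994289626
stopbase [0.70497483 0.16357643 0.07      ]
stopbase [0.63838211 0.16085267 0.07      ]
stoptop .12/.19 [0.69978448 0.17937732 0.12      ] [0.69091632 0.17238049 0.19      ]
stoptop .12/.19 [0.63117268 0.17455383 0.12      ] [0.62606691 0.1678215  0.19      ]
pull [283.52854706 134.23037908]
```

View pics/w3.png

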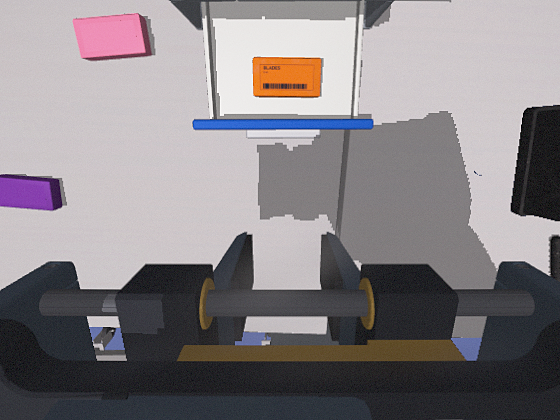

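The blade box lies flat in the tray at (287,77). The blue panel is at row 124 and the pull at about (283,133), as predicted. Lowering the closed fingers in front of the pull and pushing.

>>> move_arm(series=[[1,[0,0,2.5],0],[1,[0,0,3.0],0],[1,[0,0,2.0],0],[1,[0,0,0.9],0],[1,[0,0,0],0]])

```text
t: 8.85
position: [0.4452, 0.0989, 0.0611]
orientation: [3.141, 0.055, -0.004]
wrist_force: [-0.4, -1.0, 1.1]
gripper_width: 0.06
gripper_force: 0.0
```

>>> move_arm(series=[[1,[1.5,0,0],0],[1,[1.5,0,0],0],[1,[1.0,0,0],0],[1,[0.8,0,0],0],[1,[0.8,0,0],0]])

```text
t: 9.27
position: [0.5019, 0.101, 0.0633]
orientation: [-3.141, -0.055, -0.001]
wrist_force: [-1.2, -0.2, 1.3]
gripper_width: 0.009
gripper_force: 0.6
```

>>> move_arm(series=[[1,[1.0,0,0],0],[1,[1.3,0,0],0],[1,[1.3,0,0],0],[1,[1.3,0,0],0],[1,[1.0,0,0],0]])

```text
t: 9.68
position: [0.561, 0.1031, 0.0629]
orientation: [-3.141, -0.055, -0.0]
wrist_force: [-1.2, 1.8, 0.8]
gripper_width: 0.001
gripper_force: 0.7
```

Pushing at about 1.2 N. Continuing slowly until the stop shows in the force.

>>> move_arm(series=[[1,[0.5,0,0],0],[1,[0.5,0,0],0],[1,[0.4,0,0],0],[1,[0.3,0,0],0],[1,[0,0,0],0]])

```text
t: 10.1
position: [0.5772, 0.1036, 0.0628]
orientation: [-3.141, -0.055, -0.0]
wrist_force: [0.4, -0.2, -0.3]
gripper_width: 0.005
gripper_force: 0.0
```

>>> move_arm(series=[[1,[0.3,0,0],0],[1,[0.2,0,0],0],[1,[0,0,0],0]])

```text
t: 10.35
position: [0.5802, 0.1037, 0.0624]
orientation: [3.141, 0.055, -0.006]
wrist_force: [-10.8, -0.3, 7.0]
gripper_width: 0.003
gripper_force: 5.4
```

The drawer hit its end stop (11 N, TCP where predicted), so it is shut. Backing off, rising and going over the bar with the fingers half open.

>>> move_arm(series=[[1,[0,0,0],0],[0.5,[-1.5,0,0],0],[0.5,[-2.5,0,0],0],[0.5,[0,0,-3.5],0],[0.5,[0,0,-3.5],0]])

```text
t: 10.77
position: [0.5393, 0.1021, 0.1319]
orientation: [3.14, 0.055, -0.007]
wrist_force: [0.4, -0.3, 0.9]
gripper_width: 0.266
gripper_force: 0.0
```

>>> move_arm(series=[[0.5,[0,0,-3.5],0],[0.5,[2.5,2.4,0],0],[0.5,[2.5,2.4,0],0],[0.5,[2.5,2.4,0],0],[0.5,[2.5,2.4,0],0]])

```text
t: 11.18
position: [0.6463, 0.0088, 0.1683]
orientation: [3.141, 0.055, 0.002]
wrist_force: [0.6, 0.2, -0.1]
gripper_width: 0.502
gripper_force: 0.0
```

>>> move_arm(series=[[0.5,[2.5,2.4,0],0],[0.5,[0,0,0],0],[0.5,[0,0,0],0],[0.5,[0,0,0],0]])

```text
t: 11.52
position: [0.6704, -0.013, 0.1674]
orientation: [-3.141, -0.054, 0.001]
wrist_force: [0.2, 0.5, -0.5]
gripper_width: 0.5
gripper_force: 0.0
```

Run:
```python
from h import *
st=get_state(); print(st['position'],st['orientation'],st['gripper_width'])
m=camera_model('wrist'); im=camera('wrist')
cv2.imwrite('pics/w4.png',im[:,:,::-1])
print('bar',proj(m,[.672,-.0125,.075]),proj(m,[.63,-.0142,.075]),proj(m,[.714,-.011,.075]))
np.save('w4T.npy',m['T'])
im=camera('top')[:,:,::-1]; cv2.imwrite('pics/top2.png',cv2.resize(im[170:290,220:360],None,fx=4,fy=4,interpolation=cv2.INTER_CUBIC))
```

```text
[ 0.67038104 -0.01300633  0.1673637 ] [-3.14098334e+00 -5.44530969e-02  1.28108217e-03] 0.4995569068006098
bar [286.22781824 217.15875899] [286.47202662 261.20138338] [286.20157562 168.68714577]
```

View pics/w4.png

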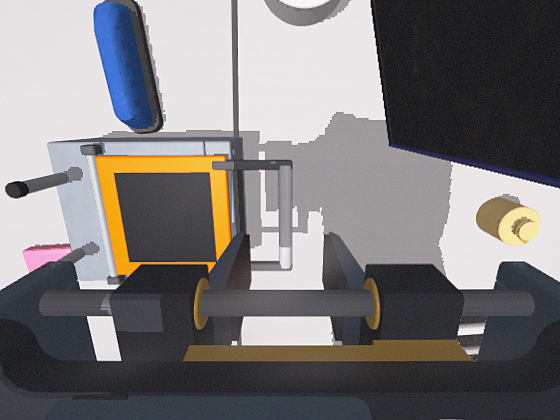

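The bar shows at column 286, rows 162–270, with its middle at row 216, exactly as predicted (286,217). Descending onto it and closing.

>>> move_arm(series=[[0.5,[0,0,3.0],0],[0.5,[0,0,3.0],0],[0.5,[0,0,2.0],0],[0.5,[0,0,1.1],0],[0.5,[0,0,0],0]])

```text
t: 12.03
position: [0.6692, -0.0124, 0.0746]
orientation: [-3.141, -0.056, 0.006]
wrist_force: [-0.2, -0.5, 0.3]
gripper_width: 0.499
gripper_force: 0.0
```

>>> move_arm(series=[[0.7,[0,0,0],0],[1,[0,0,0],0],[1,[0,0,0],0],[1,[0,0,0],0],[1,[0,0,0],0]], squeeze=15)

```text
t: 12.45
position: [0.6714, -0.0132, 0.0777]
orientation: [3.141, 0.055, 0.002]
wrist_force: [0.3, -1.0, 0.2]
gripper_width: 0.162
gripper_force: 0.0
```

>>> move_arm(series=[[1,[0,0,0],0],[1,[0,0,0],0],[1,[0,0,0],0],[1,[0,0,0],0],[1,[0,0,0],0]])

```text
t: 12.87
position: [0.6714, -0.012, 0.0775]
orientation: [-3.14, -0.055, -0.001]
wrist_force: [0.0, 11.7, 5.1]
gripper_width: 0.127
gripper_force: 15.0
```

>>> move_arm(series=[[1,[0,-0.2,0],0],[1,[0,0,0],0],[1,[0,0,0],0]])

```text
t: 13.12
position: [0.6714, -0.0117, 0.0775]
orientation: [3.14, 0.055, 0.002]
wrist_force: [-1.6, -5.3, 5.4]
gripper_width: 0.126
gripper_force: 15.0
```

>>> move_arm(series=[[1,[0,-0.015,-0.69],0],[1,[0,-0.045,-0.69],0],[1,[0,-0.075,-0.685],0],[1,[0,-0.105,-0.68],0],[1,[0,-0.135,-0.675],0]])

```text
t: 13.53
position: [0.6712, -0.0083, 0.1117]
orientation: [3.14, 0.055, 0.002]
wrist_force: [1.5, -7.4, -0.6]
gripper_width: 0.129
gripper_force: 15.0
```

>>> move_arm(series=[[1,[0,-0.165,-0.67],0],[1,[0,-0.195,-0.66],0],[1,[0,-0.22,-0.65],0],[1,[0,-0.25,-0.64],0],[1,[0,-0.275,-0.63],0]])

```text
t: 13.95
position: [0.6708, 0.0021, 0.1445]
orientation: [3.139, 0.055, 0.002]
wrist_force: [-1.0, -14.0, 4.0]
gripper_width: 0.125
gripper_force: 15.0
```

>>> move_arm(series=[[1,[0,-0.155,-0.62],0],[1,[0,-0.28,-0.605],0],[1,[0,-0.355,-0.59],0],[1,[0,-0.38,-0.575],0],[1,[0,-0.405,-0.555],0]])

```text
t: 14.37
position: [0.6702, 0.0185, 0.174]
orientation: [3.139, 0.056, 0.001]
wrist_force: [-0.8, -13.2, 7.2]
gripper_width: 0.127
gripper_force: 15.0
```

>>> move_arm(series=[[1,[0,-0.43,-0.535],0],[1,[0,-0.455,-0.52],0],[1,[0,-0.475,-0.5],0],[1,[0,-0.5,-0.475],0],[1,[0,-0.52,-0.455],0]])

```text
t: 14.78
position: [0.6697, 0.0417, 0.1999]
orientation: [3.138, 0.056, 0.002]
wrist_force: [-4.4, -16.6, 14.9]
gripper_width: 0.13
gripper_force: 15.0
```

>>> move_arm(series=[[1,[0,-0.47,-0.53],0],[1,[0,-0.49,-0.51],0],[1,[0,-0.57,-0.38],0],[1,[0,-0.59,-0.36],0],[1,[0,-0.605,-0.33],0]])

```text
t: 15.2
position: [0.6685, 0.0705, 0.22]
orientation: [3.14, 0.055, 0.002]
wrist_force: [0.5, -5.1, 6.2]
gripper_width: 0.127
gripper_force: 15.0
```

>>> move_arm(series=[[1,[0,-0.62,-0.305],0],[1,[0,-0.63,-0.275],0],[1,[0,-0.64,-0.25],0],[1,[0,-0.65,-0.22],0],[1,[0,-0.66,-0.19],0]])

```text
t: 15.62
position: [0.6672, 0.103, 0.232]
orientation: [3.141, 0.055, 0.002]
wrist_force: [2.6, -2.6, 4.2]
gripper_width: 0.126
gripper_force: 15.0
```

>>> move_arm(series=[[1,[0,-0.67,-0.165],0],[1,[0,-0.675,-0.135],0],[1,[0,-0.68,-0.105],0],[1,[0,-0.68,-0.075],0],[1,[0,-0.68,-0.045],0]])

```text
t: 16.03
position: [0.6659, 0.137, 0.2365]
orientation: [-3.141, -0.055, -0.001]
wrist_force: [4.2, -1.2, 1.8]
gripper_width: 0.128
gripper_force: 15.0
```

>>> move_arm(series=[[1,[0,-0.5,-0.015],0],[1,[0,-0.2,0],0],[1,[0,0,0],0],[1,[0,0,0],0],[1,[0,0,0],0]])

```text
t: 16.45
position: [0.6655, 0.1434, 0.2365]
orientation: [-3.141, -0.055, -0.0]
wrist_force: [5.7, -1.1, 1.4]
gripper_width: 0.126
gripper_force: 15.0
```

Run:
```python
from h import *
st=get_state(); print(st['position'],st['wrist_force'],st['gripper_force'])
im=camera('scene')[:,:,::-1]; cv2.imwrite('pics/s9.png',cv2.resize(im[80:300,150:400],None,fx=2.7,fy=2.7,interpolation=cv2.INTER_CUBIC))
s=camera_model('scene'); g=lambda p:(np.array(p)-[150,80])*2.7
for P in [[.667,.143,.0755],[.666,.1463,.2335],[.521+.087-.007,.176,.062],[.523+.087-.007,.04,.062]]: print(P,g(proj(s,P)))
```

```text
[0.66554732 0.14335301 0.23650034] [ 5.65622569 -1.09985091  1.41935738] 14.996650367975235
[0.667, 0.143, 0.0755] [265.21649393 372.51269446]
[0.666, 0.1463, 0.2335] [251.42751185 256.21439569]
[0.601, 0.176, 0.062] [293.85167727 439.71548614]
[0.603, 0.04, 0.062] [387.42340605 351.67142418]
```

View pics/s9.png

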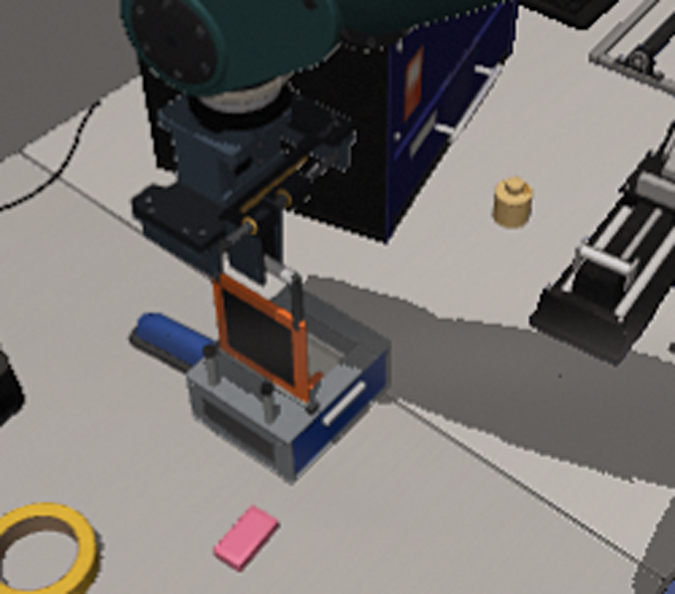

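The flap stands upright, gripped at its bar, and the drawer front is flush. I'll make a 1.5 mm trim (start y + R), let it settle, and hand in.

>>> move_arm(series=[[1,[0,-0.08,0],0],[1,[0,-0.07,0],0],[1,[0,0,0],0],[1,[0,0,0],0],[1,[0,0,0],0]])

```text
t: 16.92
position: [0.6655, 0.1447, 0.2366]
orientation: [-3.141, -0.055, -0.0]
wrist_force: [4.9, -1.0, 1.9]
gripper_width: 0.128
gripper_force: 15.0
```

>>> move_arm(series=[[1,[0,0,0],0],[1,[0,0,0],0],[1,[0,0,0],0],[1,[0,0,0],0],[1,[0,0,0],0]])

```text
t: 17.33
position: [0.6655, 0.1447, 0.2366]
orientation: [-3.141, -0.055, -0.0]
wrist_force: [5.1, -1.7, 1.4]
gripper_width: 0.128
gripper_force: 15.0
```

```bash
python3 -c "
from plant import *
s=get_state();print(s['position'],s['gripper_force'],s['wrist_force']);print(close_job())"
```

```text
[0.66550696 0.1446974  0.23655509] 14.996632039546967 [ 5.12733706 -1.67104569  1.38806574]
the job is handed in; nothing more can be done
None
```

I handed the job in at about 17 s with the blade box lying flat in the tray, the drawer pushed to its end stop, and the flap held still by its bar within about 0.02 rad of upright by my estimate; the hand-in returned no verdict.

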